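# Torque down the cap nut of a bench pressure vessel behind its sliding splash screen

### The job

Slide the rear (right-hand) pane of the splash screen to the left, fully behind its neighbour, and leave the neighbour where it is. Then pull the torque wrench's handle clockwise (seen from above), towards the robot through the opening, until the cap nut is home and the wrench's breakaway joint gives; stop there without forcing the handle on to the joint's end stop, let off the pull so that the wrench straightens, and leave the nut tight, without disturbing the glassware and other things around.

Things in the scene. Friction and masses are not known exactly. Their poses are not given: they have to be found in the camera images.
- station: grey-painted steel base plate 230 x 380 x 12 mm on the bench, fixed, carrying the steel pressure vessel, a low splash screen of two panes on a double channel, and the torque wrench. Origin on the bench under the plate (5 mm nearer the robot than the plate's centre); x points away from the robot across the screen, y to the left along the channel, z up. Behind the screen the vessel stands 60 mm along x and 40 mm along y from the origin.
- rear_pane_knob (a point): centre of the upright plain steel knob (22 mm diameter, 48 mm tall, 144 mm above the bench here) on the middle of the top edge of the rear pane, the right-hand one as the robot sees it. The pane is clear with an aluminium frame, 175 mm wide, 7 mm thick, its top edge 120 mm above the bench, and stands in the rear channel 30 mm in front of the station's origin. While closed it stands in the way of the wrench handle.
- rear_pane (a joint): how far the rear pane has slid to the left (station +y), m: 0 closed, 0.16 fully behind the front pane, against its stop. Starts between 0 and 0.025. Takes about 2 N to slide and stays where it is left.
- front_pane_knob (a point): centre of the same kind of knob on the front pane, the left-hand neighbour of the same size, in the front channel 22 mm nearer the robot than the rear pane; it stays where it is; with both panes at 0 the knobs stand 170 mm apart along y
- front_pane (a joint): how far the front pane has slid to the right (station -y), m: 0 where it starts and belongs
- nut_axis (a point): point on the vertical axis of the hexagonal cap nut on the vessel (52 mm across flats), at the height of the wrench's middle, 99 mm above the bench. The wrench's ring is already on the nut and they turn together.
- cap_nut (a joint): turn of the nut and wrench head, clockwise seen from above, rad: starts between 0 and 0.3, fully home at 0.65 where it stops hard. At 0 the handle points to station -y and 0.1 rad away from the robot; turning clockwise brings it towards the robot and out through the gap that the rear pane leaves once it is open. Needs about 0.6 N m; stays where it is left.
- wrench_pivot (a point): the breakaway joint of the wrench: a vertical pin 60 mm from the nut's axis, 99 mm above the bench
- handle_grip (a point): middle of the wrench's round grey grip (24 mm diameter, 115 mm long, level, at 99 mm above the bench), 188 mm from the nut's axis and 128 mm from the breakaway pin. With the joint straight, the nut's axis, the pin and this point lie in one line. Nothing stands below the grip down to the base plate but the flat sealing ring.
- handle (a joint): bend of the breakaway joint, rad: 0 straight; grows clockwise as the handle gives, 0.45 at its end stop. It is sprung and stays straight until about 12 N push sideways at the grip (1.5 N m about the pin), then bends freely at about that force, and straightens by itself when the pull is let off.
- beaker: small glass beaker, 64 mm across, 75 mm tall, standing on the left rear of the base plate; origin under its centre
- gasket: spare white sealing ring, 52 mm across, 6 mm thick, lying on the right rear of the base plate, below the wrench's swing; origin under its centre
- cylinder: tall glass measuring cylinder, foot 72 mm across, 210 mm tall, on the bench to the left rear; origin under its foot
- reagent: amber jar, 68 mm across, 130 mm tall, on the bench to the right rear; origin under its centre
- spanner: loose plain spanner, 160 mm long, lying on the bench to the left near the robot; not needed
- notebook: white notebook 210 x 150 x 12 mm on the bench to the right; origin under its centre
- pen: white pen 130 mm long lying on the notebook; origin under its centre

How it is judged (in metres and radians):
On the way, in this order (a step that is already met when the one before it is completed fails the run):
1. the rear pane is slid fully behind its neighbour (more than 140 of 160 mm) (value of joint rear_pane above 0.14 m), for 0.2 s.
2. with the pane still open and the nut home (more than 0.60 of 0.65 rad), the wrench's breakaway joint gives (more than 0.06 rad) (value of joint rear_pane above 0.14 m and value of joint cap_nut above 0.6 rad and value of joint handle above 0.06 rad), for 0.1 s.
At the end, for the whole second after the job is handed in: The rear pane is behind its neighbour (slid more than 140 of 160 mm), the neighbour is within 20 mm of where it started, the nut is home (within 0.05 rad of its stop) and still, and the wrench has straightened (breakaway joint under 0.04 rad) (value of joint rear_pane above 0.14 m and value of joint cap_nut above 0.6 rad and value of joint handle below 0.04 rad and value of joint front_pane below 0.02 m and velocity of joint cap_nut between -0.05 and 0.05 rad/s); the robot touches nothing.
It fails at once if the handle is forced on to the breakaway joint's end stop (bend over 0.40 rad) (value of joint handle above 0.4 rad).
It fails at once if a bystander is disturbed (moved more than 30 mm or tipped over) (distance of any of beaker, gasket, cylinder, reagent, spanner, notebook, pen from where it was at the start of the episode above 0.03 m or angle between any of beaker, cylinder, reagent's own z axis and vertical above 0.5 rad).
It also fails if it takes over 48 s, if anything falls off the work surface, if the arm or the gripper's body presses on something with over 40 N, if the wrist force passes 120 N, or if a joint passes its speed limit or range.

### The arm

A 6-joint arm with a two-finger parallel gripper is mounted at the origin on the work surface. World frame = base frame: x ahead of the robot, y to its left, z up, the work surface at z = 0. Lengths are in m, angles in degrees, forces in N, time in s.
With the tool pointing down it reaches from about 0.3 to 0.95 m from the base axis. Payload 3.1 kg.
Tool frame: the origin (TCP) lies midway between the tips of the shut fingers; the grasp point (between the pads) lies 19 mm behind it (ctrl.tcp_to_grasp is the distance from the TCP to the grasp point, in m); z points along the fingers, y is the direction in which the jaws open and shut (so a half turn about z gives the same grasp; the last joint's range is limited). The gripper opens to 85 mm and grips with 20 to 120 N. Pads are 22 mm wide; open, the fingers measure 114 mm over their backs; the gripper's body (76 mm by 85 mm) begins 54 mm behind the grasp point. The pads swing forward as they close: fully open they stand 13 mm farther back than shut.
Start: joints at [69.975, 17.653, 93.61, -0, 68.738, -3.994], TCP at [0.173, 0.601, 0.231] pointing down, gripper open.
Joint ranges: [-175.34, 175.34], [-45.06, 112.39], [2.9, 150.54], [-68.45, 248.45], [3.09, 151.38], [-168.51, 168.51]. Speed limits (degrees/s): [159.86, 159.86, 180, 180, 180, 180].

### API

Orientations are given as [roll, pitch, yaw] about the fixed x, y, z axes, in that order (R = Rz(yaw) Ry(pitch) Rx(roll)).
In Python, from plant import monitor, cams, ctrl gives the robot as it stands.
- The arm moves only by the tool carry_out, never from a script. Its argument "commands" is a list of rows, each a list of 7 numbers: the gripper command: -1 is shut, 1 is fully open, values between are in proportion, then the shift along the tool's x, y, z in m, then the turn, a rotation vector about the tool's x, y, z in degrees. In form: [[claw, tx, ty, tz, rx, ry, rz], ...]. A call has 1 to 12 rows; each row shifts and turns the pose as measured when the row begins, along the tool's axes as they then stand; what a row does not reach is not made up. A row lasts 1/10 s, in which the tool goes at most 50 mm and 8.59 degrees, less where a joint would pass 70% of its speed; a pose out of reach is approached as far as the arm can. A call is refused whole if a number of a shift passes 0.05 or a number of a turn 8.59, either way. A call with a gripper value outside its range is refused whole. The fingers move at their own pace and stop on an object; the grip force is fixed at half the most. Time passes only in rows, so rows that do not move let the fingers close. It gives the time, the measured TCP pose, the force and the opening at its end, in the units of the state.
- monitor.get_obs(): the state, without advancing time (a new reading comes with each control period).
- cams.get_image(name): name is "side" or "top"; returns (picture, depth): 420x560x3 uint8, red, green, blue; 420x560 float32, m along the optical axis (not along the pixel's ray), 0 where there is no reading.
- cams.get_calibration(name): a dict with "vertical_fov" (degrees; the focal length in pixels is half the picture's height over the tangent of half this angle, whatever the lens; pixels are square), "cx", "cy" (the principal point, pixels), "k1" (the pictures are not rectified: a ray, as slopes to the right and down, at radius r is drawn at 1 + k1 r^2 times it, then the intrinsics apply), "pose" (4x4, takes a point from camera to world coordinates). Camera axes: x right, y down, z forward; pixel columns grow to the right and rows downward; lengths in m; the calibration is good to about 2 mm. A picture is of the moment at which its call begins. get_calibration takes no time and is no camera call.
- ctrl.close_job(): hands the job in, once; it reports no verdict.
The state is a dict: "clock": time; "joint_pos": joint angles; "qvel": joint speeds; "joint_efforts": joint torques, N m; "position": TCP position; "tool_rot": TCP orientation; "wrist_force": force on the tool from outside, world axes, zero at the start; "ft_torque": the same for the moment, N m; "finger_gap": finger opening in m.
Only numpy, scipy, OpenCV 4.12 (cv2) and the standard library are available. Lean on these libraries where they do the work, as an engineer would, in place of code of your own. Each camera call takes 0.05 s, during which the arm holds its last target.

## Working session

There is one attempt and no reset: what is moved stays moved. The work goes in short steps, Python scripts to look and compute and a tool call to move; the robot and the scene stay as the last step left them, time stands still between calls to the robot, and variables do not carry over. Pictures are saved under pics/ and viewed, and the job is handed in when it is done.

Besides the shell and the picture viewer there is one more tool, called in YAML: its name, and indented under it one key for each argument. carry_out: Moves the arm, as the interface text tells. Its arguments: {"type":"object","properties":{"commands":{"type":"array","items":{"type":"array","items":{"type":"number"}}}},"required":["commands"]}

```bash
ls; mkdir -p pics; python3 - <<'E'
from plant import monitor,cams,ctrl
import cv2
print(monitor.get_obs()); print(ctrl.tcp_to_grasp)
for n in ("side","top"):
    im,d=cams.get_image(n); cv2.imwrite(f"pics/{n}0.png",im[:,:,::-1]); 
    import numpy as np; np.save(f"pics/{n}0_d.npy",d); print(cams.get_calibration(n))
E
```

```text
pics
{'clock': 0.0, 'joint_pos': array([ 6.99759829e+01,  1.77044095e+01,  9.36896734e+01, -2.52020208e-03,
        6.87386130e+01, -3.99523944e+00]), 'qvel': array([ 0.0797185 , -0.00445297, -0.10553686,  0.06403706, -0.08252636,
        0.0614404 ]), 'joint_efforts': array([-9.79473625e-04, -4.15252340e+01, -2.76664281e+01, -4.08260757e-04,
        1.04998975e-02, -1.94995516e-05]), 'position': array([0.17234706, 0.59990399, 0.23004685]), 'tool_rot': array([-1.79867463e+02, -6.90454932e-03,  1.63972131e+02]), 'wrist_force': array([ 0.75183969,  0.06998034, -0.26203874]), 'ft_torque': array([0.01030107, 0.00894465, 0.04919905]), 'finger_gap': 0.08565985235697517}
0.0187
{'vertical_fov': 45.38564045956164, 'cx': 281.6244516427238, 'cy': 211.27879814504598, 'k1': -0.16544029175546526, 'pose': array([[ 0.75849142, -0.43306327,  0.48697738, -0.12023568],
       [-0.65145678, -0.48417683,  0.58410347, -0.78627639],
       [-0.01717059, -0.76028219, -0.64936597,  0.97495567],
       [ 0.        ,  0.        ,  0.        ,  1.        ]])}
{'vertical_fov': 47.30766644099801, 'cx': 274.6444548925912, 'cy': 203.9920939673195, 'k1': 0.035944803364110677, 'pose': array([[-0.02505976, -0.99316015,  0.11403915,  0.36671951],
       [-0.99956552,  0.02666387,  0.01256257, -0.05410562],
       [-0.01551737, -0.11367479, -0.99339683,  1.52970182],
       [ 0.        ,  0.        ,  0.        ,  1.        ]])}
```

View pics/side0.png

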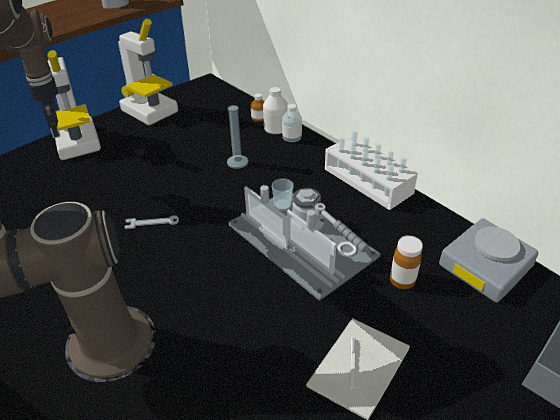

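View pics/top0.png

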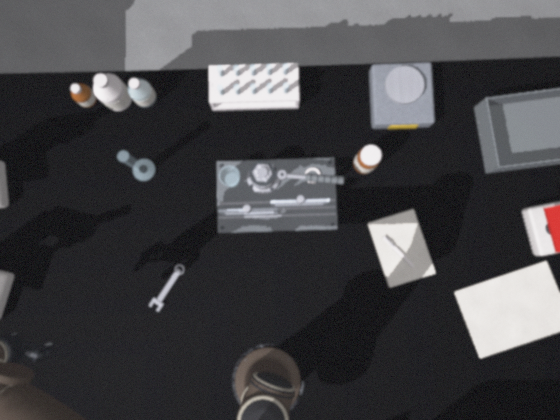

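```bash
cat > h.py <<'E'
import numpy as np,cv2
from plant import monitor,cams,ctrl
def cal(n):
    c=cams.get_calibration(n); f=210/np.tan(np.radians(c['vertical_fov']/2)); return c,f
def ray(n,u,v):
    c,f=cal(n); d=np.array([(u-c['cx'])/f,(v-c['cy'])/f]); s=d.copy()
    for _ in range(30): s=d/(1+c['k1']*(s@s))
    P=np.array(c['pose']); return P[:3,3],P[:3,:3]@np.array([s[0],s[1],1.])
def at_z(n,u,v,z):
    o,r=ray(n,u,v); return o+r*(z-o[2])/r[2]
def at_d(n,u,v,d):
    o,r=ray(n,u,v); return o+r*d
def tri(p):
    A=[];b=[]
    for n,u,v in p:
        o,r=ray(n,u,v); r=r/np.linalg.norm(r); M=np.eye(3)-np.outer(r,r); A.append(M);b.append(M@o)
    x=np.linalg.lstsq(np.vstack(A),np.hstack(b),rcond=None)[0]
    res=[np.linalg.norm(a@x-c) for a,c in zip(A,b)]
    return x,res
def proj(n,p):
    c,f=cal(n); P=np.array(c['pose']); q=P[:3,:3].T@(np.asarray(p)-P[:3,3]); s=q[:2]/q[2]; s=s*(1+c['k1']*(s@s)); return s[0]*f+c['cx'],s[1]*f+c['cy']
def crop(n,tag,x0,y0,w,h,k,im=None):
    if im is None: im=cv2.imread(f"pics/{n}{tag}.png")
    c=cv2.resize(im[y0:y0+h,x0:x0+w],None,fx=k,fy=k,interpolation=cv2.INTER_CUBIC)
    for i in range(0,w,20):
        cv2.putText(c,str(x0+i),(i*k,10),0,.35,(0,255,255),1); c[:6,i*k]=(0,255,255); c[::4,i*k]=(0,120,120)
    for j in range(0,h,20):
        cv2.putText(c,str(y0+j),(0,j*k+10),0,.35,(0,255,255),1); c[j*k,::4]=(0,120,120)
    cv2.imwrite(f"pics/{n}{tag}_c{x0}_{y0}.png",c)
E
python3 - <<'E'
from h import *
crop("side","0",220,170,160,130,5)
crop("top","0",205,145,150,100,5)
E
```

```text
(no output)
```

View pics/side0_c220_170.png

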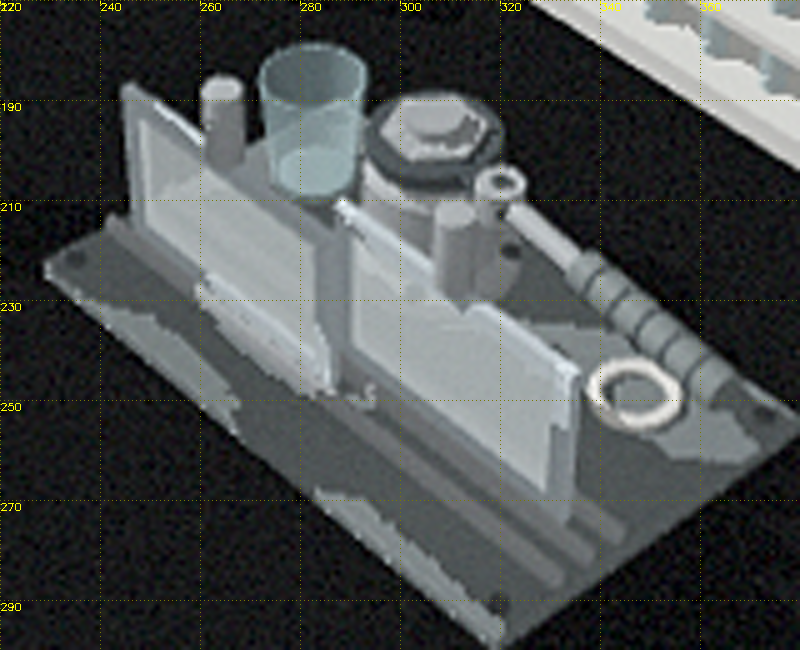

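View pics/top0_c205_145.png

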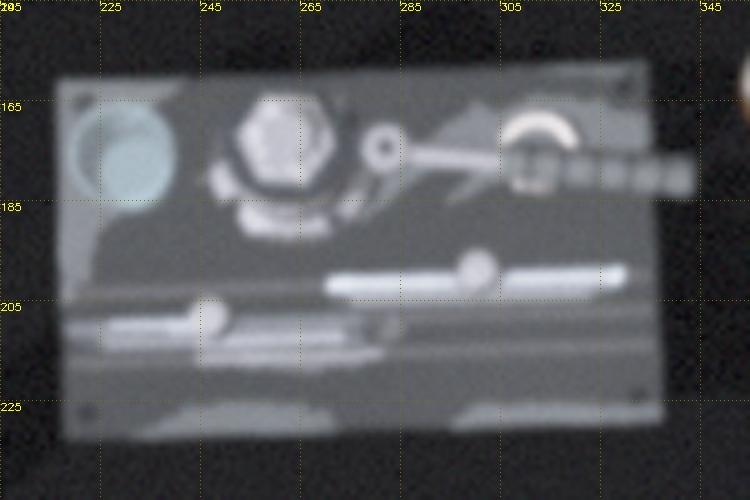

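```bash
python3 - <<'E'
from h import *
np.set_printoptions(precision=4,suppress=True)
for k,a,b in [("fknobtop",(264.4,187.6),(246.6,208.4)),("rknobtop",(311,212.6),(300.6,198.2)),("pivot",(320.2,206.6),(282,174.6)),("grip",(350.2,235.6),(325,179)),("nut",(305.8,195),(262,172)),("gripin",(336,223),(306.6,178)),("gripout",(364.4,248.4),(343.6,180))]:
    print(k,*tri([("side",*a),("top",*b)]))
C=np.array([at_z("top",*p,.012) for p in [(216.6,161),(334.6,157.4),(337.4,229.6),(218,232.6)]])
print(C,C.mean(0)); 
for p in [(229,223.6),(319.4,299.6),(380,255)]: print(at_z("side",*p,.012))
for i in range(4): print(np.linalg.norm(C[i]-C[(i+1)%4]))
E
```

```text
fknobtop [0.5132 0.0431 0.1676] [np.float64(0.0008000610020488564), np.float64(0.0008000610020483842)]
rknobtop [ 0.5375 -0.1113  0.1662] [np.float64(0.0005130082042317022), np.float64(0.0005130082042324089)]
pivot [ 0.6187 -0.0609  0.1085] [np.float64(0.0007193437156158191), np.float64(0.0007193437156156648)]
grip [ 0.602  -0.1893  0.1024] [np.float64(0.0002219350016924247), np.float64(0.00022193500169201186)]
nut [0.6263 0.0006 0.1081] [np.float64(0.0018062024479671278), np.float64(0.0018062024479670188)]
gripin [ 0.6061 -0.134   0.1059] [np.float64(2.458080468246922e-05), np.float64(2.4580804682360724e-05)]
gripout [ 0.5967 -0.2443  0.1011] [np.float64(0.001347599037304045), np.float64(0.0013475990373040642)]
[[ 0.6854  0.1486  0.012 ]
 [ 0.6864 -0.2313  0.012 ]
 [ 0.4542 -0.231   0.012 ]
 [ 0.4545  0.1468  0.012 ]] [ 0.5702 -0.0417  0.012 ]
[0.4531 0.1396 0.012 ]
[ 0.4534 -0.2355  0.012 ]
[ 0.6811 -0.2335  0.012 ]
0.37992394734595974
0.23217369433501828
0.3778699887131002
0.23085683631680323
```

carry_out:
  commands:
    - [-1,0,0,-0.01,0,0,8.2]
    - [-1,0,0,-0.01,0,0,8.2]
    - [-1,0,0,-0.01,0,0,8.2]
    - [-1,0,0,-0.01,0,0,8.2]
    - [-1,0,0,-0.01,0,0,8.2]
    - [-1,0,0,0,0,0,8.2]
    - [-1,0,0,0,0,0,8.2]
    - [-1,0,0,0,0,0,8.2]
    - [-1,0,0,0,0,0,8.2]

```text
clock: 1.0
position: [0.1709, 0.596, 0.275]
tool_rot: [-179.7, 0.9, 87.2]
wrist_force: [-0.8, -0.3, -0.0]
finger_gap: 0.0001
```

carry_out:
  commands:
    - [-1,-0.043,0.019,0,0,0,0]
    - [-1,-0.043,0.019,0,0,0,0]
    - [-1,-0.043,0.019,0,0,0,0]
    - [-1,-0.043,0.019,0,0,0,0]
    - [-1,-0.043,0.019,0,0,0,0]
    - [-1,-0.043,0.019,0,0,0,0]
    - [-1,-0.043,0.019,0,0,0,0]
    - [-1,-0.043,0.019,0,0,0,0]
    - [-1,-0.043,0.019,0,0,0,0]
    - [-1,-0.043,0.019,0,0,0,0]
    - [-1,-0.043,0.019,0,0,0,0]

```text
clock: 2.1
position: [0.3573, 0.099, 0.2755]
tool_rot: [-179.7, 1.1, 87.8]
wrist_force: [1.3, 1.1, -0.6]
finger_gap: -0.0001
```

```bash
python3 -c "
from plant import monitor
print(monitor.get_obs())"
```

```text
{'clock': 2.1, 'joint_pos': array([  9.6431209 , -14.55571389, 121.46416955,  -1.07847163,
        73.66239341,  12.17263752]), 'qvel': array([-74.49838967,   0.97699729,  -1.6942733 ,  -0.8103155 ,
        -1.69683685, -73.76014473]), 'joint_efforts': array([  5.183267  , -18.07696223, -27.34398723,  -0.10513263,
         0.40450956,   0.85664576]), 'position': array([0.35732405, 0.09902381, 0.27545651]), 'tool_rot': array([-179.65681673,    1.12960634,   87.7824009 ]), 'wrist_force': array([ 1.29214056,  1.05822712, -0.63547397]), 'ft_torque': array([-0.03655197, -0.04554883,  0.02493325]), 'finger_gap': -7.292077537482165e-05}
```

carry_out:
  commands:
    - [-1,-0.043,0.028,0,-1,0,-2]
    - [-1,-0.043,0.028,0,0,0,0]
    - [-1,-0.043,0.028,0,0,0,0]
    - [-1,-0.043,0.028,0,0,0,0]
    - [-1,-0.043,0.028,0,0,0,0]
    - [-1,-0.043,0.028,0,0,0,0]
    - [-1,0,0,0,0,0,0]
    - [-1,0,0,0,0,0,0]

```text
clock: 2.9
position: [0.5158, -0.1625, 0.2784]
tool_rot: [179.4, 1.1, 89.2]
wrist_force: [-0.9, 0.2, 0.5]
finger_gap: 0.0002
```

carry_out:
  commands:
    - [-1,0,0.011,0.03,-0.6,0.6,-0.4]
    - [-1,0,0.011,0.03,-0.6,0,-0.4]
    - [-1,0,0,0.035,0,0,0]
    - [-1,0,0,0.035,0,0,0]
    - [-1,0,0,0,0,0,0]
    - [-1,0,0,0,0,0,0]

```text
clock: 3.5
position: [0.5396, -0.1576, 0.1474]
tool_rot: [178.1, 0.4, 90.4]
wrist_force: [1.2, 0.3, 0.6]
finger_gap: -0.0002
```

```bash
python3 - <<'E'
from h import *
for n in ("side","top"):
    im,d=cams.get_image(n); cv2.imwrite(f"pics/{n}1.png",im[:,:,::-1])
crop("side","1",240,130,130,130,5); crop("top","1",205,145,150,100,5)
E
```

```text
(no output)
```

View pics/side1_c240_130.png

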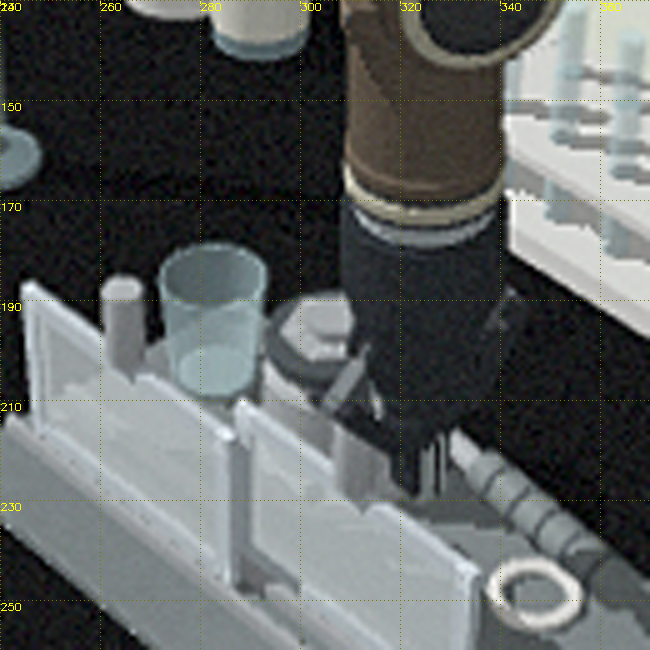

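View pics/top1_c205_145.png

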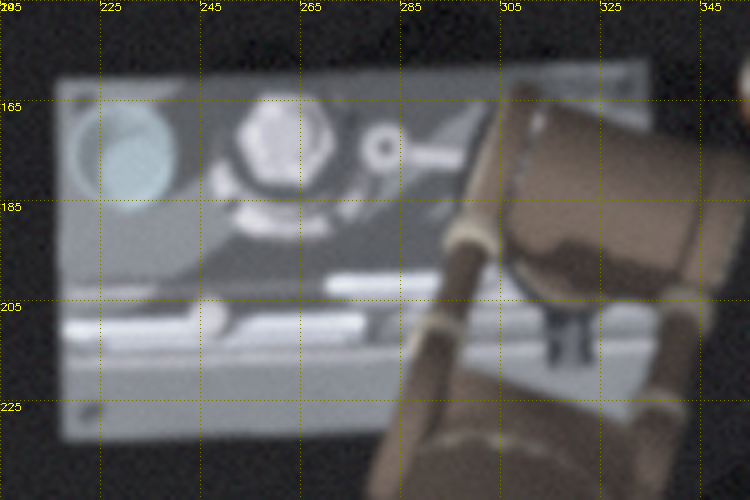

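carry_out:
  commands:
    - [-1,0,0,0.01,1.8,0.4,0]
    - [-1,0.015,0,0,0,0,0]
    - [-1,0.015,0,0,0,0,0]
    - [-1,0.015,0,0,0,0,0]
    - [-1,0.015,0,0,0,0,0]

```text
clock: 4.1
position: [0.5437, -0.0973, 0.1433]
tool_rot: [179.4, 0.4, 90.3]
wrist_force: [0.7, -2.1, -1.6]
finger_gap: -0.0001
```

carry_out:
  commands:
    - [-1,0.016,-0.003,0.002,0,0,0]
    - [-1,0.016,-0.002,0,0,0,0]
    - [-1,0.016,-0.001,0,0,0,0]
    - [-1,0.016,0,0,0,0,0]
    - [-1,0.014,0,0,0,0,0]
    - [-1,0,0,0,0,0,0]

```text
clock: 4.7
position: [0.5383, -0.009, 0.1424]
tool_rot: [179.0, 0.4, 90.6]
wrist_force: [-0.4, 0.6, 0.5]
finger_gap: 0.0002
```

carry_out:
  commands:
    - [-1,0.006,0,0,0.8,0,0]
    - [-1,0.005,0,0,0,0,0]
    - [-1,0,0,0,0,0,0]

```text
clock: 5.0
position: [0.5377, 0.0033, 0.1422]
tool_rot: [179.9, 0.4, 90.6]
wrist_force: [0.8, -0.2, 0.4]
finger_gap: 0.0001
```

```bash
python3 - <<'E'
from h import *
for n in ("side","top"):
    im,d=cams.get_image(n); cv2.imwrite(f"pics/{n}2.png",im[:,:,::-1])
crop("side","2",220,130,130,130,5); crop("top","2",205,145,150,100,5)
E
```

```text
(no output)
```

View pics/side2_c220_130.png

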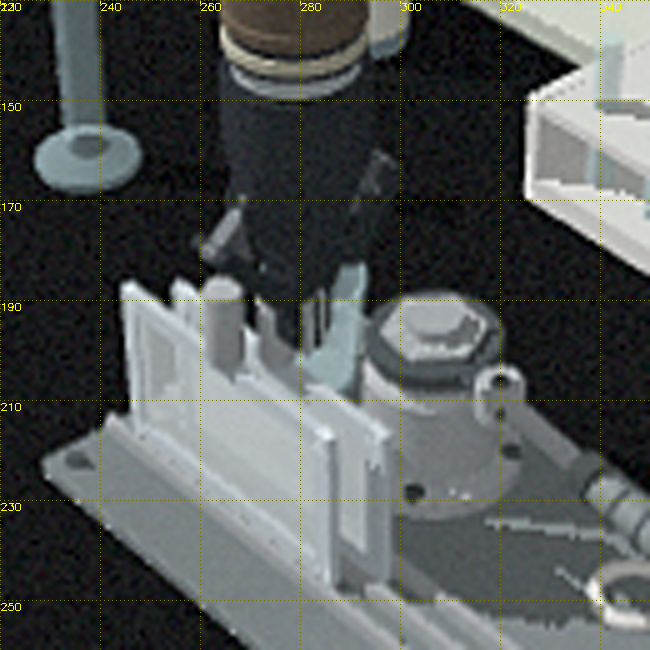

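View pics/top2_c205_145.png

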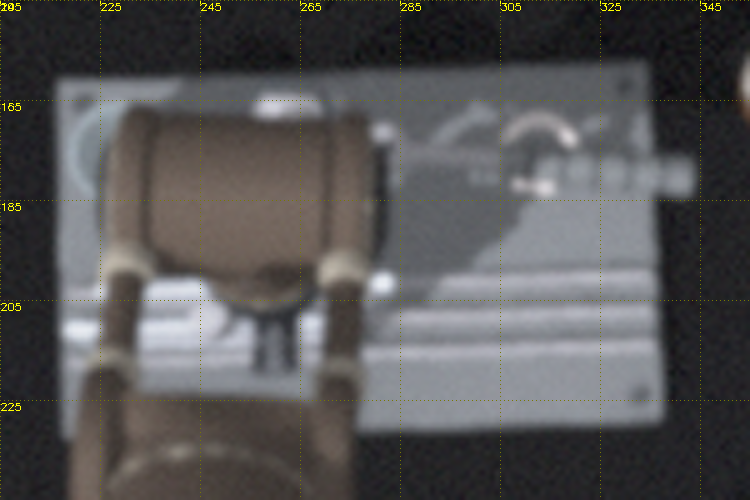

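```bash
python3 - <<'E'
from h import *
a=at_z("top",330.2,199.6,.12); b=at_z("top",283.6,201.6,.12); print(a,b,b-a)
print(at_z("side",335.5,245,.12),at_z("side",297.5,217,.12), at_z("side",287,218,.12))
E
```

```text
[ 0.53720548 -0.20079742  0.12      ] [ 0.5349637  -0.06296476  0.12      ] [-0.00224178  0.13783266  0.        ]
[ 0.53632808 -0.20028276  0.12      ] [ 0.53668402 -0.06189737  0.12      ] [ 0.51386166 -0.04675662  0.12      ]
```

carry_out:
  commands:
    - [-1,-0.02,0,0,0,0,0]
    - [-1,-0.02,0,-0.03,0,0,0]
    - [-1,0,0,-0.04,0,0,0]
    - [-1,-0.04,0.02,0,0,0,0]
    - [-1,-0.04,0.03,0,0,0,0]
    - [-1,-0.04,0.03,0,0,0,0]
    - [-1,-0.04,0.03,0,0,0,0]
    - [-1,0,0,0,0,0,8]
    - [-1,0,0,0,0,0,8]
    - [-1,0,0,0,0,0,8]
    - [-1,0,0,0,0,0,0]

```text
clock: 6.2
position: [0.6493, -0.2059, 0.2119]
tool_rot: [-179.9, 0.2, 65.3]
wrist_force: [-1.0, 0.1, 0.2]
finger_gap: -0.0001
```

carry_out:
  commands:
    - [-1,0.008,0,0.04,0,0,0]
    - [-1,0,0,0.04,0,0,0]
    - [-1,0,0,0.03,0,0,0]
    - [-1,0,0,0.02,0,0,0]
    - [-1,0,0,0,0,0,0]

```text
clock: 6.7
position: [0.6538, -0.2004, 0.0802]
tool_rot: [179.8, 0.1, 66.0]
wrist_force: [-0.8, -0.7, -0.3]
finger_gap: -0.0001
```

```bash
python3 - <<'E'
from h import *
for n in ("side","top"):
    im,d=cams.get_image(n); cv2.imwrite(f"pics/{n}3.png",im[:,:,::-1])
crop("side","3",250,170,130,110,6); crop("top","3",205,145,150,100,5)
E
```

```text
(no output)
```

View pics/side3_c250_170.png

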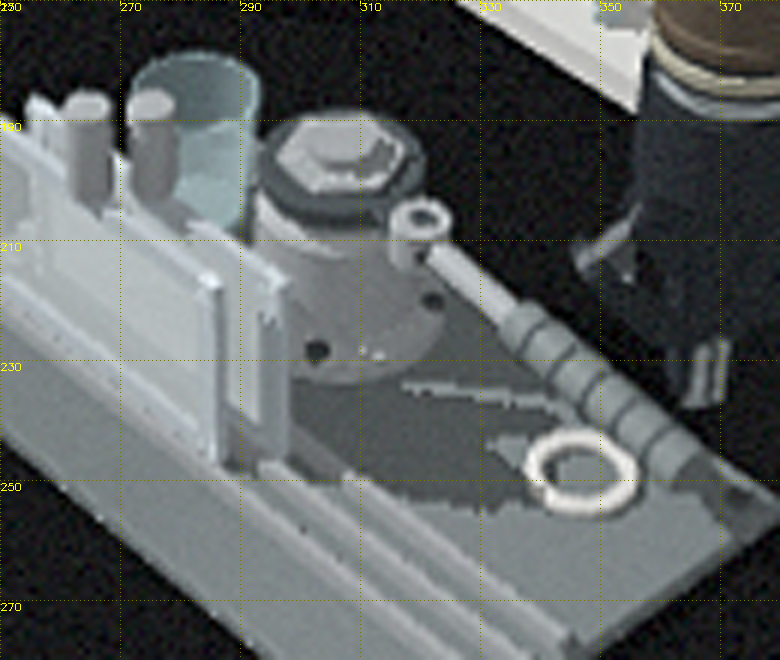

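View pics/top3_c205_145.png

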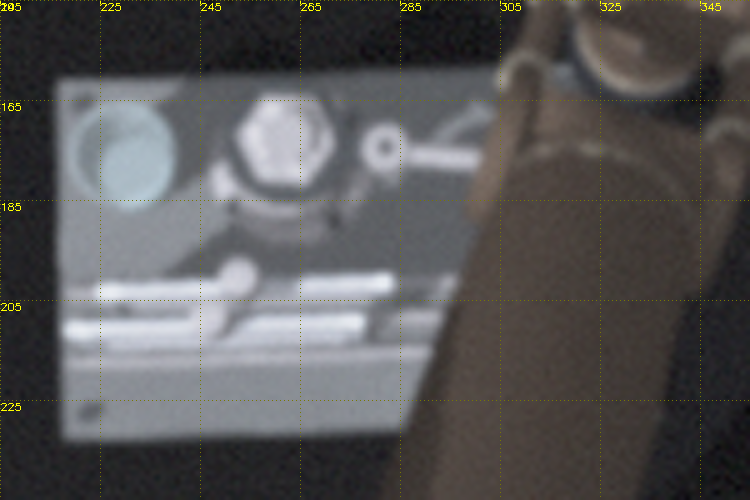

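carry_out:
  commands:
    - [-1,-0.002,-0.012,0,0,0,0]
    - [-1,-0.002,-0.012,0,0,0,0]
    - [-1,-0.002,-0.012,0,0,0,0]
    - [-1,-0.002,-0.012,0,0,0,0]
    - [-1,-0.002,-0.01,0,0,0,0]

```text
clock: 7.3
position: [0.6101, -0.1913, 0.0953]
tool_rot: [177.6, -0.0, 66.2]
wrist_force: [2.8, -1.7, -0.5]
finger_gap: -0.0004
```

carry_out:
  commands:
    - [-1,0,0.008,0.004,2.4,0,0]
    - [-1,0,0,0.012,0,0,0]
    - [-1,0,0,0,0,0,0]

```text
clock: 7.6
position: [0.6157, -0.1942, 0.0826]
tool_rot: [180.0, -0.0, 66.3]
wrist_force: [-0.6, -0.3, -0.5]
finger_gap: -0.0001
```

carry_out:
  commands:
    - [-1,-0.002,-0.01,0.002,0.3,0,0]
    - [-1,-0.002,-0.01,0.002,0.3,0,0]
    - [-1,-0.002,-0.01,0.002,0.3,0,0]

```text
clock: 7.9
position: [0.5888, -0.1884, 0.0794]
tool_rot: [-179.8, -0.1, 66.3]
wrist_force: [4.1, -0.9, 2.6]
finger_gap: -0.0001
```

carry_out:
  commands:
    - [-1,-0.001,-0.01,0.001,0.3,0,0]
    - [-1,-0.001,-0.01,0.001,0.3,0,0]
    - [-1,-0.001,-0.01,0.001,0.3,0,0]

```text
clock: 8.2
position: [0.5602, -0.1788, 0.0784]
tool_rot: [-179.3, -0.2, 66.2]
wrist_force: [4.6, 0.2, 1.0]
finger_gap: 0.0
```

carry_out:
  commands:
    - [-1,0,-0.005,0,0,0,0]
    - [-1,0,-0.005,0,0,0,0]
    - [-1,0,0,0,0,0,0]

```text
clock: 8.5
position: [0.5522, -0.1751, 0.0789]
tool_rot: [-179.7, -0.2, 66.2]
wrist_force: [4.8, -0.9, -1.8]
finger_gap: -0.0002
```

carry_out:
  commands:
    - [-1,0,-0.005,0,0,0,0]
    - [-1,0,0,0,0,0,0]

```text
clock: 8.7
position: [0.5526, -0.1754, 0.0795]
tool_rot: [179.4, -0.2, 66.2]
wrist_force: [3.5, -1.6, -1.7]
finger_gap: 0.0002
```

```bash
python3 - <<'E'
from h import *
for n in ("side","top"):
    im,d=cams.get_image(n); cv2.imwrite(f"pics/{n}4.png",im[:,:,::-1])
crop("side","4",250,170,130,110,6); crop("top","4",205,145,150,100,5)
print(monitor.get_obs()['wrist_force'])
E
```

```text
[ 6.60039374 -2.16901236 -1.65872362]
```

View pics/side4_c250_170.png

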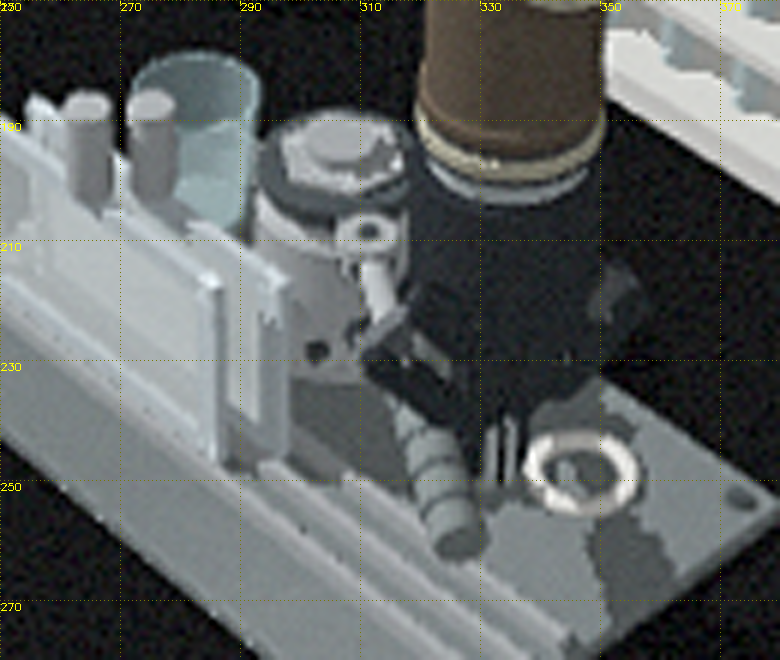

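View pics/top4_c205_145.png

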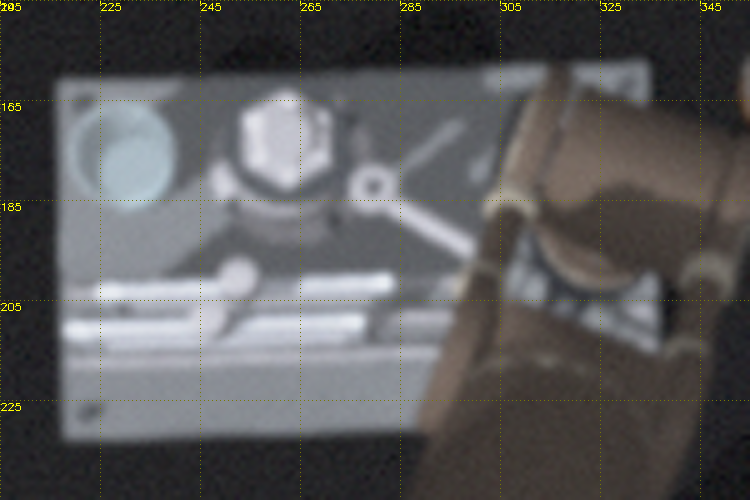

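```bash
python3 - <<'E'
from h import *
z=.1085
n=at_z("top",262,172,.108)
# nut axis from tri z; use .6263,.0006
N=np.array([.6263,.0006])
for s in [(282,174.6),(279.4,182.4)]:
    p=at_z("top",*s,z)[:2]; v=p-N; print(p,np.linalg.norm(v),np.arctan2(-v[0],-v[1]))
for s in [(320.2,206.6),(311.3,208.7)]:
    p=at_z("side",*s,z)[:2]; v=p-N; print(p,np.linalg.norm(v),np.arctan2(-v[0],-v[1]))
# handle line top
for a,b in [((282,174.6),(343.6,180)),((279.4,182.4),(299.6,194.6)),((279.4,182.4),(334.5,211.5))]:
    v=at_z("top",*b,.099)[:2]-at_z("top",*a,.108)[:2]; print("h",np.arctan2(-v[0],-v[1]))
E
```

```text
[ 0.61811571 -0.06045035] 0.06159648745132715 0.13326348238674268
[ 0.59463791 -0.05202364] 0.06141445524203843 0.541646946752129
[ 0.61932085 -0.0612701 ] 0.06226248647716526 0.11232841687876804
[ 0.59553799 -0.05170613] 0.060681401042086365 0.5316346001280752
h 0.10825506511862142
h 0.5586513344569597
h 0.5114682281162064
```

carry_out:
  commands:
    - [-1,0,-0.008,0,0.5,0,0]
    - [-1,0,-0.008,0,0,0,0]

```text
clock: 9.0
position: [0.5464, -0.1722, 0.0803]
tool_rot: [178.7, -0.3, 66.1]
wrist_force: [13.8, -3.5, -8.0]
finger_gap: 0.0002
```

carry_out:
  commands:
    - [-1,0,-0.008,0.001,0.8,0,0]
    - [-1,0,-0.008,0.001,0.5,0,0]

```text
clock: 9.2
position: [0.5415, -0.1693, 0.0799]
tool_rot: [178.5, -0.4, 66.0]
wrist_force: [13.0, -4.3, -3.1]
finger_gap: -0.0002
```

carry_out:
  commands:
    - [-1,0,-0.01,0.001,0.8,0,0]
    - [-1,0,-0.01,0.001,0.5,0,0]

```text
clock: 9.4
position: [0.5352, -0.1653, 0.0802]
tool_rot: [178.1, -0.6, 65.9]
wrist_force: [14.1, -2.6, -5.3]
finger_gap: 0.0
```

```bash
python3 - <<'E'
from h import *
for n in ("side","top"):
    im,d=cams.get_image(n); cv2.imwrite(f"pics/{n}5.png",im[:,:,::-1])
crop("side","5",250,170,130,110,6); crop("top","5",205,145,150,100,5)
print(monitor.get_obs()['wrist_force'],monitor.get_obs()['position'])
E
```

```text
[13.62451953 -3.32318469 -3.65618422] [ 0.53430459 -0.16504581  0.08015685]
```

View pics/side5_c250_170.png

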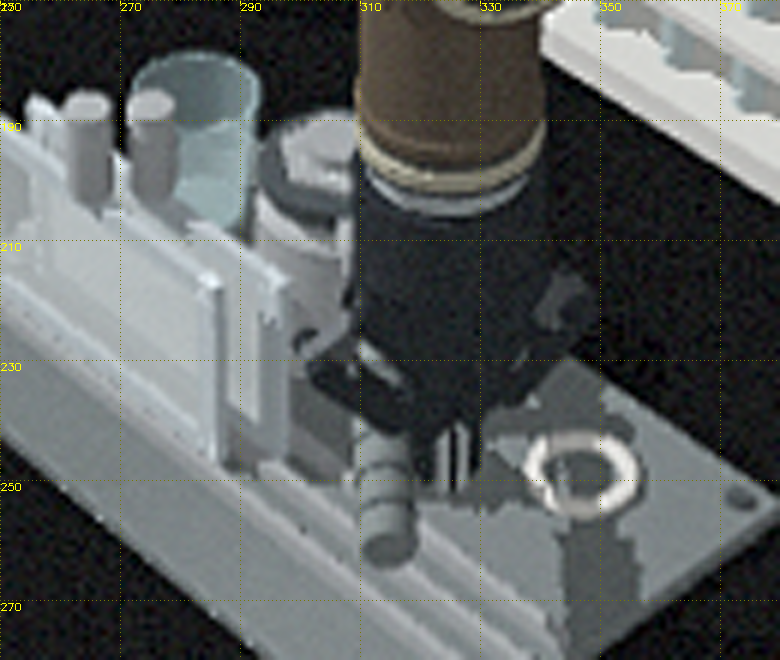

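View pics/top5_c205_145.png

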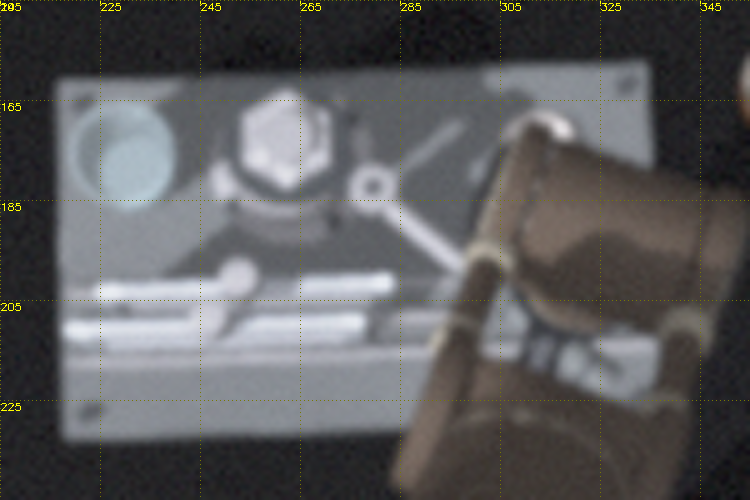

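carry_out:
  commands:
    - [-1,0,-0.006,0,0,0,0]
    - [-1,0,0.003,0,0,0,0]
    - [-1,0,0.006,0,0,0,0]
    - [-1,0,0.006,0,0,0,0]
    - [-1,0,0.006,0,0,0,0]
    - [-1,0,0.006,0,0,0,0]

```text
clock: 10.1
position: [0.5604, -0.1806, 0.0798]
tool_rot: [176.9, -0.2, 66.1]
wrist_force: [0.7, 0.4, -0.1]
finger_gap: 0.0001
```

carry_out:
  commands:
    - [-1,0,0.012,0,1,0,0]
    - [-1,0,0.015,0,1,0,0]
    - [-1,0,0.01,-0.02,0,0,0]
    - [-1,0,0,-0.04,0,0,0]
    - [-1,0,0,-0.05,0,0,0]
    - [-1,0,0,-0.05,0,0,0]
    - [-1,0,-0.04,-0.02,0,0,0]
    - [-1,-0.04,-0.04,0,0,0,0]
    - [-1,-0.04,-0.04,0,0,0,0]
    - [-1,-0.04,-0.04,0,0,0,0]
    - [-1,0,-0.04,0,0,0,0]
    - [-1,0,0,0,0,0,0]

```text
clock: 11.3
position: [0.3524, -0.21, 0.2563]
tool_rot: [-177.5, -0.0, 66.5]
wrist_force: [0.3, 0.1, -0.0]
finger_gap: 0.0003
```

```bash
python3 - <<'E'
from h import *
for n in ("side","top"):
    im,d=cams.get_image(n); cv2.imwrite(f"pics/{n}6.png",im[:,:,::-1])
crop("side","6",250,170,130,110,6); crop("top","6",205,145,150,100,5)
E
```

```text
(no output)
```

View pics/side6_c250_170.png

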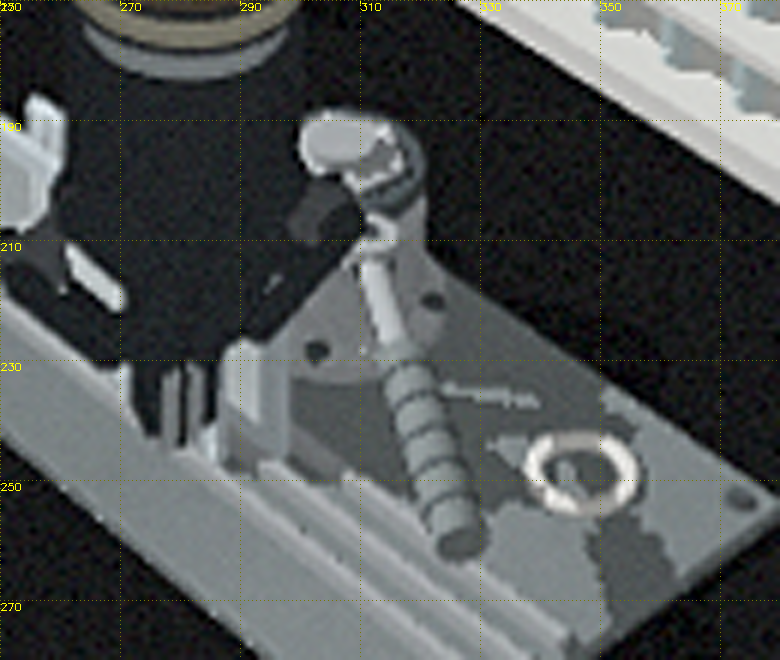

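View pics/top6_c205_145.png

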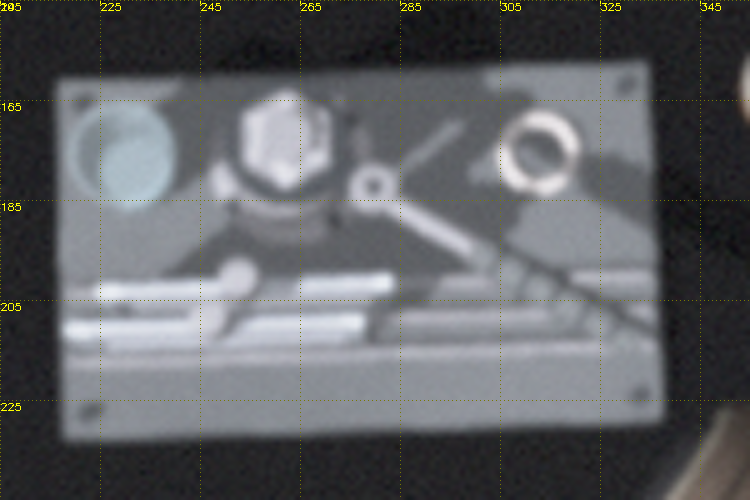

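View pics/top6.png

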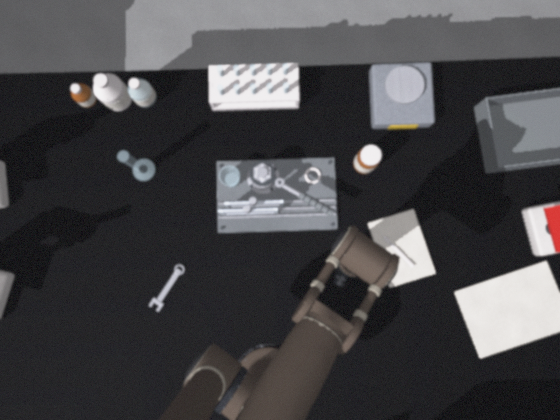

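```bash
python3 - <<'E'
from h import *
print(tri([("side",275.4,187.6),("top",252.7,200)]),tri([("side",264.4,187.6),("top",246.6,208.4)]))
o=monitor.get_obs(); print(o['clock'],o['qvel'],o['wrist_force'])
for a,b in [((279.4,182.4),(300,195)),((279.4,182.4),(335.5,211.3))]:
    v=at_z("top",*b,.099)[:2]-at_z("top",*a,.108)[:2]; print("h",np.arctan2(-v[0],-v[1]))
print(ctrl.close_job())
E
```

```text
(array([0.53678901, 0.02561955, 0.16549952]), [np.float64(0.00030584488887668764), np.float64(0.0003058448888760892)]) (array([0.51321642, 0.04314452, 0.1675547 ]), [np.float64(0.0008000610020488564), np.float64(0.0008000610020483842)])
11.4 [ 0.9910138   2.22831427 -3.50837823  0.47751063 -1.33958139  0.10715196] [-0.07088291  0.81997239  0.31514844]
h 0.5647442081216678
h 0.501258647701765
the job is handed in; nothing more can be done
None
```

I slid the rear pane left, pulled the wrench until the nut was home and the joint gave, then let off. I handed the job in at 11.4 s with the arm clear; no verdict was reported.

- **Rear pane:** I pushed its knob left with the shut fingers. The knob moved from y = −0.111 to +0.026, so the slide ended at about 0.153 m. The two knobs are 17.5 mm apart along y, which agrees.
- **Front pane:** Its knob looks to be at its starting pixel, about (246.6, 208.4) in the top view. I judged that by eye.
- **Nut home:** I pulled the handle from behind with about 4–5 N while the nut turned, then about 13–14 N when the joint gave. The pin's direction turned from about 0.12 to 0.54 rad (world), so the nut is at about 0.64–0.65. The pin did not move while the joint was giving, which means the nut was on its stop.
- **Breakaway:** The bend reached about 0.19 rad in the picture. I then gave one more small 6 mm pull row, which I did not measure, and let off in small steps.
- **Straightened:** In the last pictures the wrench looks as it did just before the joint gave. My two readings of the handle's direction, 0.50 and 0.56 rad, straddle the pin's 0.54. They scatter by about 0.03 rad, so they alone do not prove the bend is under 0.04.
- **Bystanders:** I saw no shift in any of them by eye in the last top picture. The arm partly hides the notebook and pen there.

The fingertips rose 15 mm during the first pull, from z = 0.080 to 0.095. I backed off, lowered them and went on.

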